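# Catch the bottle caps from the chute

### The job

Take the white jug by its handle, hold it up under the lip of the cap dispenser and push the dispenser's lever back with the jug, so that the gate drops and all three caps slide down the chute into the jug without any falling on the bench. Then stand the jug upright in the shallow metal tray with the caps in it. Do not knock the other things on the bench about.

Things in the scene. Friction and masses are not known exactly. Their poses are not given: they have to be found in the camera images.
- dispenser: Fixed steel cap dispenser: a sloping chute on a stand, with three black caps waiting in single file behind a gate. Origin on the bench straight below the middle of the chute's lip (outlet); x level, away from the outlet, under the rising chute; z up. Its stand is at x = 72 to 238 mm and within 58 mm either side of the middle; the bench under the lip is free.
- chute_lip (a point): Middle of the chute's lower edge, 195 mm above the bench; axes of the dispenser. The chute is 58 mm wide inside, rises towards +x at 26 degrees for 250 mm, sides 36 mm high. Caps and chute are slippery: once the gate has dropped the last cap is out in about half a second. The caps shoot forwards: 40 mm below the lip their middles pass between x = -35 and x = -70 mm.
- lever (a joint): Push lever, one rocker on a cross shaft: its paddle hangs below the chute, its gate stands 16 mm above the chute floor in front of the lip. 0 = at rest, gate up; 0.40 rad = at its stop, gate down (lowest point 34 mm below the lip). Caps begin to pass at about 0.25. Pushing the paddle along the dispenser's +x opens it; a spring shuts it: about 1.5 N at the foot to start, 5.5 N at the rigid stop.
- lever_foot (a point): Front of the lowest edge of the lever's paddle (a level rubber-sleeved bar, 70 mm wide), where to push it. At rest at x = -7 mm, z = 113 mm of the dispenser, 82 mm below the lip; at the stop at x = 30 mm, z = 94 mm, with the paddle upright.
- lever_shaft (a point): Middle of the lever's hinge shaft, 60 mm behind the lip (dispenser x = 60 mm, z = 195 mm); the shaft runs along the dispenser's y.
- jug: White plastic jug standing on the bench (top at z = 0), empty, loose, 160 g. Origin at the centre of its underside, z up, handle to its -x. Height 115 mm; outer diameter 124 mm at the base, 136 mm at the rim; wall 4 mm, floor 5 mm. The handle is a D-shaped loop that ends 122 mm from the jug's axis.
- jug_grip (a point): Middle of the level top bar of the jug's handle, where to grip it: 97 mm from the jug's axis (at its -x) and 100 mm above its underside. The bar runs along the jug's x from the wall to 122 mm off the axis, is 22 mm wide (along the jug's y) and 16 mm thick; below it the loop is open for 57 mm.
- jug_mouth (a point): Centre of the jug's mouth, level with the rim, 115 mm above its underside.
- tray: Fixed shallow aluminium tray on the bench, 250 mm along its x, 210 mm along its y, wall 18 mm high, floor 3 mm thick. Origin at the centre of its underside.
- cap1: Black plastic screw cap for a culture bottle, 54 mm across, 27 mm high, 20 g, number 1 in the chute counted from the gate. Origin at its middle, z along its axis.
- cap2: Black plastic screw cap for a culture bottle, 54 mm across, 27 mm high, 20 g, number 2 in the chute counted from the gate. Origin at its middle, z along its axis.
- cap3: Black plastic screw cap for a culture bottle, 54 mm across, 27 mm high, 20 g, number 3 in the chute counted from the gate. Origin at its middle, z along its axis.
- tuberack: Bystander: wire rack of green culture tubes, 64 x 124 x 168 mm. Origin under its centre.
- mediabottle: Bystander: green-grey culture bottle with a black cap, 74 mm across, 150 mm high. Origin under its centre.
- amberbottle: Bystander: amber reagent bottle, 66 mm across, 140 mm high. Origin under its centre.
- beaker: Bystander: small glass beaker without handle, 68 mm across, 85 mm high. Origin under its centre.
- petridishes: Bystander: stack of Petri dishes, 91 mm across, 58 mm high. Origin under its centre.
- washbottle: Bystander: white wash bottle with a bent spout, 64 mm across, 200 mm high. Origin under its centre.
- spatula: Bystander: steel spatula lying flat on the bench, 190 mm long.

How it is judged (in metres and radians):
On the way:
1. all three caps lie in the jug while the gripper holds it clear of the bench (horizontal distance between each of cap1, cap2, cap3 and jug below 0.06 m and z of cap1 in the frame of jug between 0.005 and 0.115 m and z of cap2 in the frame of jug between 0.005 and 0.115 m and z of cap3 in the frame of jug between 0.005 and 0.115 m and height (world z) of jug above 0.02 m and contact force between the fingers and jug above 0.5 N), for 0.2 s.
At the end, for the whole second after the job is handed in: All three caps are inside the jug; the jug stands upright (within 0.08 rad) and still with its whole base on the tray's floor, inside the walls; the dispenser's lever has sprung back (below 0.06 rad) (horizontal distance between each of cap1, cap2, cap3 and jug below 0.06 m and z of cap1 in the frame of jug between 0.005 and 0.115 m and z of cap2 in the frame of jug between 0.005 and 0.115 m and z of cap3 in the frame of jug between 0.005 and 0.115 m and x of jug in the frame of tray between -0.065 and 0.065 m and y of jug in the frame of tray between -0.045 and 0.045 m and z of jug in the frame of tray below 0.008 m and angle between jug's own z axis and vertical below 0.08 rad and linear speed of jug below 0.02 m/s and value of joint lever below 0.06 rad and linear speed of each of cap1, cap2, cap3 below 0.05 m/s); the robot touches nothing.
It fails at once if a cap falls on the bench ((height (world z) of cap1 below 0.03 m and horizontal distance between cap1 and jug above 0.075 m) or (height (world z) of cap2 below 0.03 m and horizontal distance between cap2 and jug above 0.075 m) or (height (world z) of cap3 below 0.03 m and horizontal distance between cap3 and jug above 0.075 m)).
It fails at once if the jug is let go in the air, more than about 30 mm above the tray or bench (height (world z) of jug above 0.035 m and contact force between each of the fingers, the arm and jug below 0.01 N).
It fails at once if a bystander is shifted by more than 30 mm or knocked over (distance of any of tuberack, mediabottle, amberbottle, beaker, petridishes, washbottle, spatula from where it was at the start of the episode above 0.03 m or angle between any of tuberack, mediabottle, amberbottle, beaker, petridishes, washbottle, spatula's own z axis and vertical above 0.5 rad).
It also fails if it takes over 48 s, if anything falls off the work surface, if the arm or the gripper's body presses on something with over 40 N, if the wrist force passes 120 N, or if a joint passes its speed limit or range.

### The arm

A 7-joint arm with a two-finger parallel gripper is mounted at the origin on the work surface. World frame = base frame: x ahead of the robot, y to its left, z up, the work surface at z = 0. Lengths are in mm, angles in rad, forces in N, time in s.
With the tool pointing down it reaches from about 425 to 975 mm from the base axis. Payload 16.7 kg.
Tool frame: the origin (TCP) lies midway between the tips of the shut fingers; the grasp point (between the pads) lies 19 mm behind it (arm.tcp_to_grasp is the distance from the TCP to the grasp point, in mm); z points along the fingers, x is the direction in which the jaws open and shut, and the axes are right-handed (so a half turn about z gives the same grasp; the last joint's range is limited). The gripper opens to 85 mm and grips with 20 to 120 N. Pads are 22 mm wide; open, the fingers measure 114 mm over their backs; the gripper's body (76 mm by 85 mm) begins 54 mm behind the grasp point. The pads swing forward as they close: fully open they stand 13 mm farther back than shut.
Start: joints at [1.006, 0.426, 0.074, 1.606, -0.034, 1.111, -0.067], TCP at [271.995, -617.734, 231.302] pointing down, gripper open.
Joint ranges: [-2.85, 2.85], [-0.5, 2.14], [-1.23, 1.37], [0.21, 2.46], [-1.02, 4.16], [0.16, 2.05], [-2.73, 2.73]. Speed limits (rad/s): [1.89, 1.89, 2.39, 2.39, 3.01, 3.01, 3.01].

### API

Orientations are given as a 3x3 rotation matrix whose columns are the frame's x, y, z axes.
In Python, from workcell import arm gives the robot as it stands.
- The arm moves only by the tool move_arm, never from a script. Its argument "increments" is a list of rows, each a list of 6 numbers: the shift along the world's x, y, z in mm, then the turn, a rotation vector about the world's x, y, z in degrees. A call has 1 to 5 rows; each row is the pose to reach, as a shift and turn from the pose commanded when the call began; what a row does not reach only later rows make up. A row lasts 1/12 s, in which the tool goes at most 41.7 mm and 7.16 degrees, less where a joint would pass 70% of its speed; a pose out of reach is approached as far as the arm can. A call with a gripper value outside its range is refused whole. "hand" is the opening, from 0 (shut) to 1 (fully open), set as the call begins (left out, the last holds). The fingers move at their own pace and stop on an object; "grip_force" is the grip in N (left out, the last holds). Time passes only in rows, so rows that repeat a pose let the fingers close. It gives the time, the measured TCP pose, the force and the opening at its end, in the units of the state.
- arm.read_state(): the state, without advancing time (a new reading comes with each control period).
- arm.capture(name): name is "scene" or "top" or "wrist"; returns the picture (400x640x3 uint8, red, green, blue); there is no depth.
- arm.get_calibration(name): a dict with "fx", "fy", "cx", "cy" (pixels), "distortion" ([k1, k2, p1, p2, k3] as OpenCV has them; the pictures are not rectified), "world_from_camera" (4x4, takes a point from camera to world coordinates). Camera axes: x right, y up, looking along -z (the intrinsics and any distortion apply to the point x, -y, -z); pixel columns grow to the right and rows downward; lengths in mm; the calibration is good to about 2 mm. A picture is of the moment at which its call begins: read the wrist's pose just before it. get_calibration takes no time and is no camera call; for the wrist camera it gives the pose at the moment of the call.
- arm.sign_off(): hands the job in, once; it reports no verdict.
The state is a dict: "time_s": time; "joint_positions": joint angles; "qd": joint speeds; "joint_efforts": joint torques, N m; "tcp_pos": TCP position; "tool_rot": TCP orientation; "ft_force": force on the tool from outside, world axes, zero at the start; "torque": the same for the moment, N m; "width": finger opening in mm.
Only numpy, scipy, OpenCV 4.12 (cv2) and the standard library are available. Lean on these libraries where they do the work, as an engineer would, in place of code of your own. Each camera call takes 0.05 s, during which the arm holds its last target.

## Working session

There is one attempt and no reset: what is moved stays moved. The work goes in short steps, Python scripts to look and compute and a tool call to move; the robot and the scene stay as the last step left them, time stands still between calls to the robot, and variables do not carry over. Pictures are saved under pics/ and viewed, and the job is handed in when it is done.

Besides the shell and the picture viewer there is one more tool, called after "Emit:" by a JSON object that holds its "op" and its "data", one argument or row to a line. move_arm: Moves the arm, as the interface text tells. Its arguments: {"type":"object","properties":{"increments":{"type":"array"},"hand":{"type":"number"},"grip_force":{"type":"number"}},"required":["increments"]}

```bash
mkdir -p pics; ls; python3 - <<'E'
from workcell import arm
import cv2
for n in ["scene","top","wrist"]:
    c=arm.get_calibration(n); im=arm.capture(n)
    cv2.imwrite(f"pics/{n}0.png",im[:,:,::-1]); print(n,c)
s=arm.read_state(); print(s)
E
```

```text
pics
scene {'fx': 387.31721725821126, 'fy': 387.31721725821126, 'cx': 315.682992660842, 'cy': 197.48983917534673, 'distortion': array([-0.00044167,  0.        ,  0.        ,  0.        ,  0.        ]), 'world_from_camera': array([[-8.78079047e-01, -3.73498423e-01,  2.99125584e-01,
         8.78946499e+02],
       [ 4.78470677e-01, -6.93873660e-01,  5.38149751e-01,
         5.77358927e+02],
       [ 6.55727991e-03,  6.15660841e-01,  7.87983966e-01,
         9.86398704e+02],
       [ 0.00000000e+00,  0.00000000e+00,  0.00000000e+00,
         1.00000000e+00]])}
top {'fx': 516.0907406478036, 'fy': 516.0907406478036, 'cx': 317.24749013810793, 'cy': 203.45651714167514, 'distortion': array([-0.11209974,  0.        ,  0.        ,  0.        ,  0.        ]), 'world_from_camera': array([[ 6.92316667e-03,  9.96202054e-01, -8.67959542e-02,
         4.37682712e+02],
       [-9.99878034e-01,  5.68120296e-03, -1.45478696e-02,
         7.01091242e+00],
       [-1.39995121e-02,  8.68860853e-02,  9.96119883e-01,
         1.88215045e+03],
       [ 0.00000000e+00,  0.00000000e+00,  0.00000000e+00,
     
[... 697 characters left out ...]
    1.11079322, -0.06712898]), 'qd': array([ 0.00070651, -0.00037712, -0.00031099, -0.00239567, -0.00063823,
        0.00073985, -0.00110606]), 'joint_efforts': array([ 5.63530062e-03, -9.50320172e+01,  3.76442045e+00, -4.63762665e+01,
        1.94222562e-02,  7.84131233e-03,  1.07870633e-04]), 'tcp_pos': array([ 271.85053373, -617.4869063 ,  230.76657309]), 'tool_rot': array([[ 4.02900511e-01, -9.15243661e-01, -4.69136791e-04],
       [-9.15243237e-01, -4.02900777e-01,  8.83814676e-04],
       [-9.97921357e-04,  7.32848909e-05, -9.99999499e-01]]), 'ft_force': array([ 0.06485238, -0.13364176,  0.22978982]), 'torque': array([-0.03448023, -0.00236668,  0.03894242]), 'width': 84.89834587337147}
```

View pics/scene0.png

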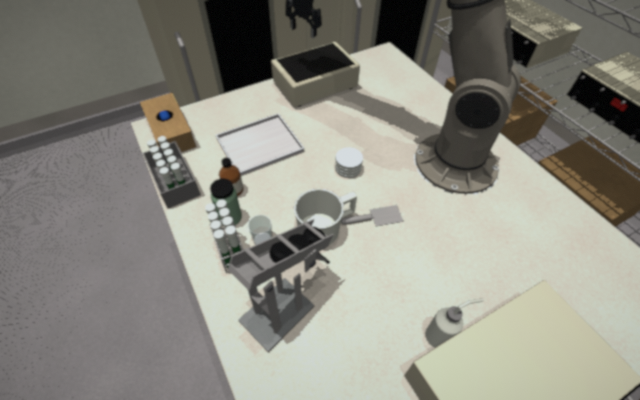

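View pics/top0.png

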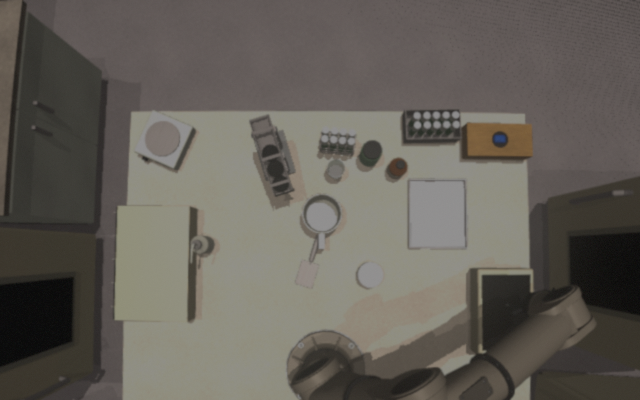

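View pics/wrist0.png

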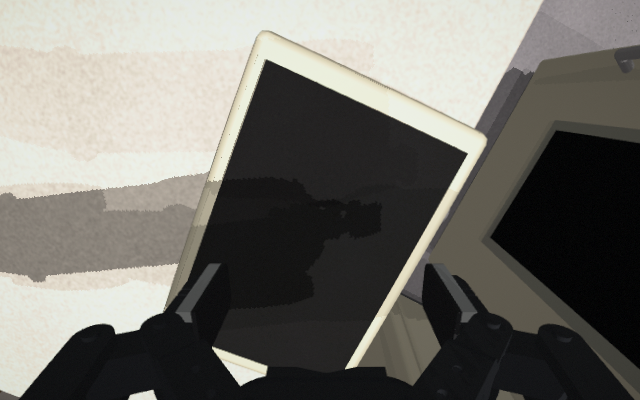

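```bash
cat > h.py <<'E'
import numpy as np,cv2
from workcell import arm
def ray(n,px,c=None):
    c=c or arm.get_calibration(n)
    K=np.array([[c['fx'],0,c['cx']],[0,c['fy'],c['cy']],[0,0,1]])
    u=cv2.undistortPoints(np.array(px,float).reshape(-1,1,2),K,c['distortion']).reshape(-1,2)
    d=np.c_[u[:,0],-u[:,1],-np.ones(len(u))]
    T=c['world_from_camera']
    return T[:3,3],d@T[:3,:3].T
def onplane(n,px,z,c=None):
    o,d=ray(n,px,c)
    return o+d*((z-o[2])/d[:,2])[:,None]
def proj(n,P,c=None):
    c=c or arm.get_calibration(n)
    T=np.linalg.inv(c['world_from_camera']); p=np.atleast_2d(P)@T[:3,:3].T+T[:3,3]
    p=p*[1,-1,-1]
    K=np.array([[c['fx'],0,c['cx']],[0,c['fy'],c['cy']],[0,0,1]])
    return cv2.projectPoints(p,np.zeros(3),np.zeros(3),K,c['distortion'])[0].reshape(-1,2)
def crop(src,x0,y0,x1,y1,k,out):
    im=cv2.imread(src)[y0:y1,x0:x1]; cv2.imwrite(out,cv2.resize(im,None,fx=k,fy=k,interpolation=cv2.INTER_CUBIC))
E
python3 - <<'E'
from h import *
crop('pics/top0.png',230,105,390,225,5,'pics/top0a.png')
crop('pics/top0.png',280,180,440,300,5,'pics/top0c.png')
crop('pics/scene0.png',190,140,410,350,2.8,'pics/scene0a.png')
E
```

```text
(no output)
```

View pics/top0a.png

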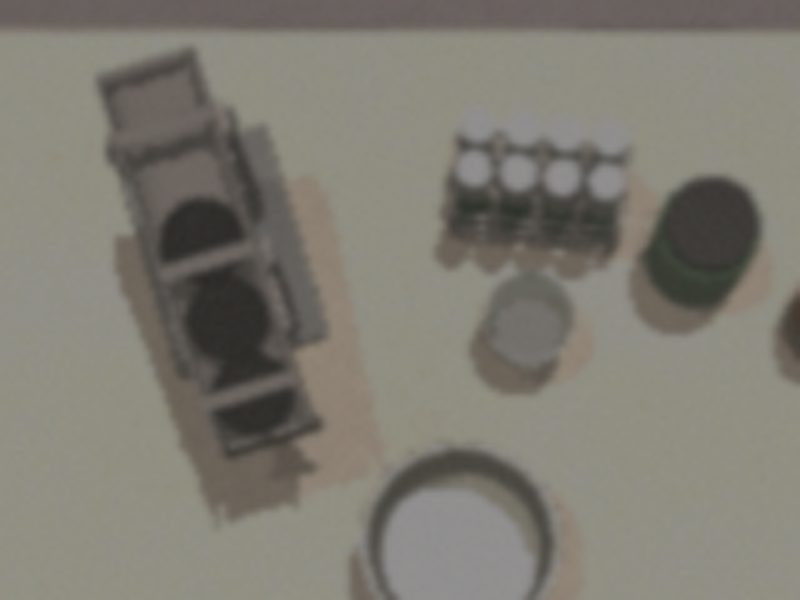

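View pics/top0c.png

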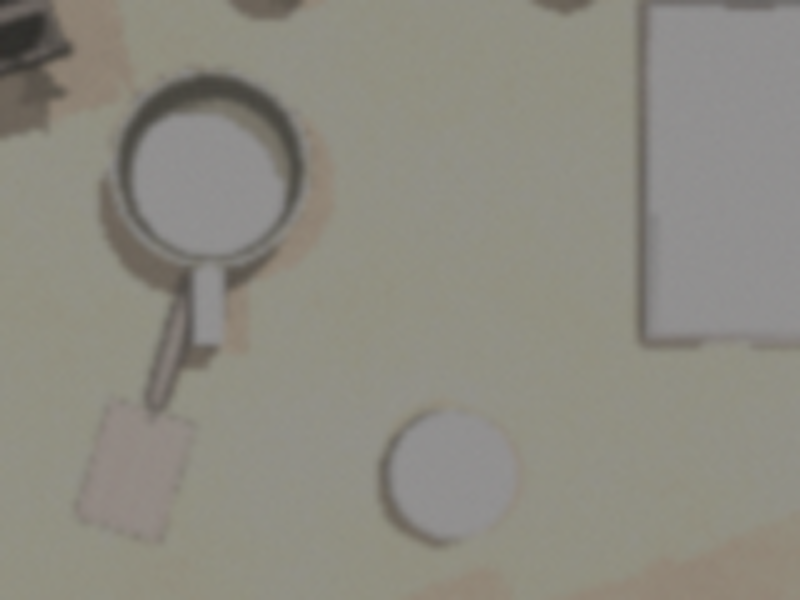

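View pics/scene0a.png

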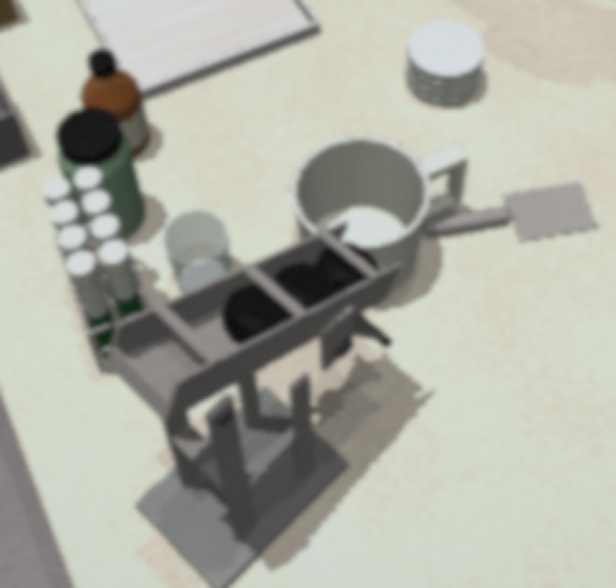

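```bash
python3 - <<'E'
from h import *
np.set_printoptions(precision=1,suppress=True)
a=lambda p:(np.array(p)/5+[230,105]); c=lambda p:(np.array(p)/5+[280,180]); s=lambda p:(np.array(p)/2.8+[190,140])
print('jug rim ctr',onplane('top',c([210,170]),115))
print('jug edges L,R,T,B',onplane('top',c([[113,170],[305,170],[208,73],[208,266]]),115))
print('bar end',onplane('top',c([[207,345]]),108),'bar wall',onplane('top',c([[210,268]]),108))
print('jug scene rim L R',onplane('scene',s([[295,185],[428,190],[360,140],[365,252]]),115))
print('caps top', [onplane('top',a(p),z) for p,z in [([203,240],0),]])
th=np.radians(26)
# cap tops: centre along slope d: z=195+d sin +27cos
for p,d in [([203,240],135),([228,318],81),([253,395],27)]:
    print('cap',onplane('top',a(p),195+d*np.sin(th)+27*np.cos(th)))
print('upper end side tops',onplane('top',a([[98,75],[195,48]]),195+250*np.sin(th)+36*np.cos(th)))
print('lower end',onplane('top',a([[228,453],[320,425]]),227),onplane('top',a([[228,453],[320,425]]),211))
def tri(pt,ps):
    o1,d1=ray('top',pt);o2,d2=ray('scene',ps);d1=d1[0];d2=d2[0]
    t=np.linalg.lstsq(np.c_[d1,-d2],o2-o1,rcond=None)[0]
    return o1+d1*t[0],np.linalg.norm(o1+d1*t[0]-o2-d2*t[1])
print('tray c', onplane('top',[[409,180],[465,180],[465,247],[408,248]],18))
print('petri',onplane('top',c([450,470]),58),'beaker',onplane('top',a([530,310]),60))
E
```

```text
jug rim ctr [[555.4  16.3 115. ]]
jug edges L,R,T,B [[555.   82.9 115. ]
 [555.8 -48.9 115. ]
 [622.3  18.  115. ]
 [489.6  17.2 115. ]]
bar end [[435.7  17.6 108. ]] bar wall [[488.4  15.9 108. ]]
jug scene rim L R [[613.  -18.  115. ]
 [498.8  50.6 115. ]
 [527.6 -38.  115. ]
 [590.   85.3 115. ]]
caps top [array([[788.3, 208.6,   0. ]])]
cap [[736.5 178.8 278.4]]
cap [[690.4 164.5 254.8]]
cap [[643.9 149.9 231.1]]
upper end side tops [[828.3 239.  336.9]
 [845.2 179.6 336.9]]
lower end [[606.6 165.9 227. ]
 [625.1 106.6 227. ]] [[608.2 167.4 211. ]
 [626.9 107.5 211. ]]
tray c [[ 687.9 -299.7   18. ]
 [ 689.4 -506.1   18. ]
 [ 444.9 -502.    18. ]
 [ 440.8 -294.1   18. ]]
petri [[ 348.9 -153.4   58. ]] beaker [[727.4 -32.4  60. ]]
```

Emit:
{"op": "move_arm", "data": {
  "increments": [
    [9, 32, 10, 0, 0, -1.2],
    [18, 64, 20, 0, 0, -2.4],
    [27, 96, 30, 0, 0, -3.6],
    [36, 128, 40, 0, 0, -4.8],
    [45, 160, 50, 0, 0, -6]
  ],
  "hand": 1
}}

```text
time_s: 0.57
tcp_pos: [317.0, -456.1, 281.5]
tool_rot: [[0.304, -0.953, -0.0], [-0.953, -0.304, 0.0], [-0.0, 0.0, -1.0]]
ft_force: [0.9, -0.4, 0.6]
width: 85.4
```

Emit:
{"op": "move_arm", "data": {
  "increments": [
    [9, 32, 4, 0, 0, -1.2],
    [18, 64, 8, 0, 0, -2.4],
    [27, 96, 12, 0, 0, -3.6],
    [36, 128, 16, 0, 0, -4.8],
    [45, 160, 20, 0, 0, -6]
  ]
}}

```text
time_s: 0.98
tcp_pos: [362.0, -296.1, 301.5]
tool_rot: [[0.203, -0.979, -0.0], [-0.979, -0.203, -0.0], [0.0, 0.0, -1.0]]
ft_force: [1.2, -0.0, -0.2]
width: 85.6
```

Emit:
{"op": "move_arm", "data": {
  "increments": [
    [9, 32, 0, 0, 0, -1.2],
    [18, 64, 0, 0, 0, -2.4],
    [27, 96, 0, 0, 0, -3.6],
    [36, 128, 0, 0, 0, -4.8],
    [45, 160, 0, 0, 0, -6]
  ]
}}

```text
time_s: 1.4
tcp_pos: [406.9, -136.1, 301.4]
tool_rot: [[0.099, -0.995, 0.0], [-0.995, -0.099, -0.0], [0.0, -0.0, -1.0]]
ft_force: [1.5, -0.0, 1.1]
width: 85.6
```

Emit:
{"op": "move_arm", "data": {
  "increments": [
    [9, 32, 0, 0, 0, -1.2],
    [18, 64, 0, 0, 0, -2.4],
    [27, 96, 0, 0, 0, -3.6],
    [36, 128, 0, 0, 0, -4.8],
    [43, 155, 0, 0, 0, -5.8]
  ]
}}

```text
time_s: 1.82
tcp_pos: [450.1, 19.5, 301.4]
tool_rot: [[-0.001, -1.0, 0.0], [-1.0, 0.001, 0.0], [-0.0, -0.0, -1.0]]
ft_force: [0.0, -0.2, -0.7]
width: 84.9
```

Emit:
{"op": "move_arm", "data": {
  "increments": [
    [0, 0, 0, 0, 0, 0],
    [0, 0, 0, 0, 0, 0]
  ]
}}

```text
time_s: 1.98
tcp_pos: [450.0, 18.6, 301.1]
tool_rot: [[0.002, -1.0, -0.0], [-1.0, -0.002, 0.0], [-0.0, 0.0, -1.0]]
ft_force: [-0.2, -0.9, -0.7]
width: 85.6
```

```bash
python3 - <<'E'
from h import *
import pickle
c=arm.get_calibration('wrist'); im=arm.capture('wrist'); pickle.dump(c,open('w1.pkl','wb'))
cv2.imwrite('pics/w1.png',im[:,:,::-1]); s=arm.read_state(); print(s['time_s'],s['tcp_pos'],s['tool_rot'])
E
```

```text
2.0333 [449.84325202  17.33606422 301.09038174] [[ 4.10890785e-04 -9.99999793e-01 -4.95119696e-04]
 [-9.99999915e-01 -4.10874123e-04 -3.37543011e-05]
 [ 3.35508623e-05  4.95133523e-04 -9.99999877e-01]]
```

View pics/w1.png

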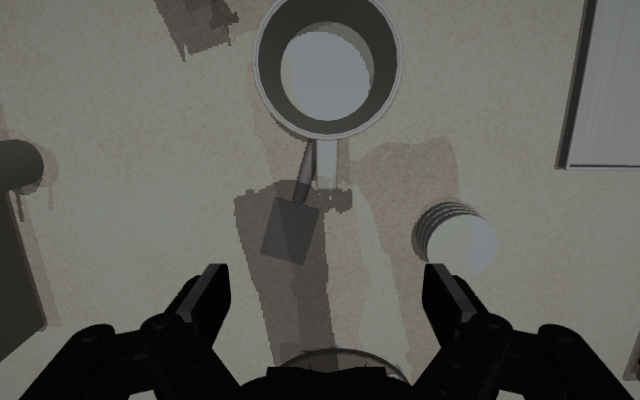

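```bash
python3 - <<'E'
from h import *
import pickle
np.set_printoptions(precision=1,suppress=True)
c=pickle.load(open('w1.pkl','rb'))
print(onplane('wrist',[[316,188],[337,188],[316,145],[338,145]],108,c))
print(onplane('wrist',[[254,65],[402,65],[328,138]],115,c))
crop('pics/w1.png',230,0,430,210,3.8,'pics/w1a.png')
E
```

```text
[[436.7  29.4 108. ]
 [436.8   7.7 108. ]
 [481.   29.1 108. ]
 [481.1   7.2 108. ]]
[[555.2  85.3 115. ]
 [555.6 -50.3 115. ]
 [488.8  17.3 115. ]]
```

View pics/w1a.png

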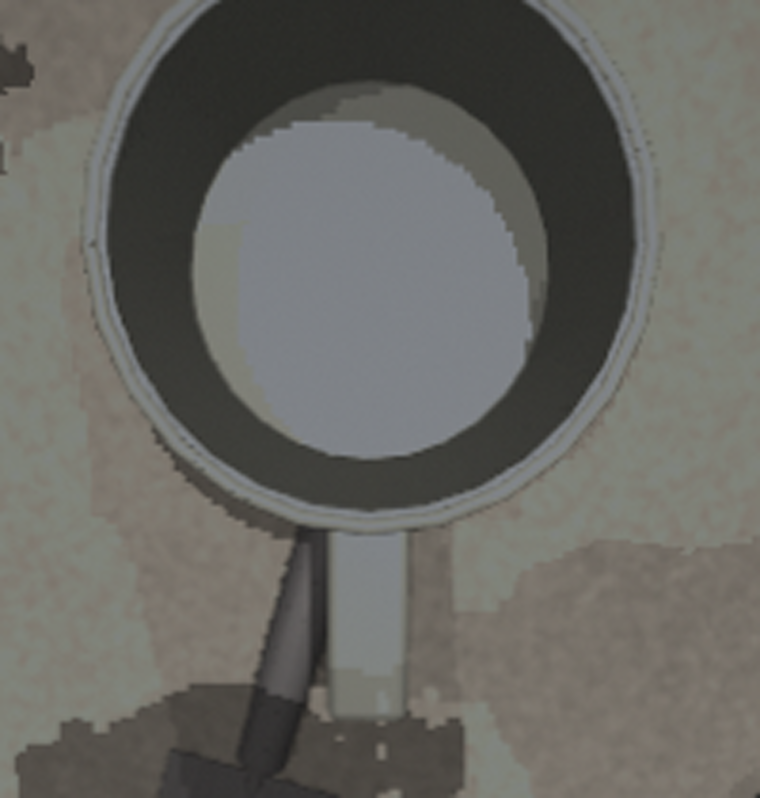

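Emit:
{"op": "move_arm", "data": {
  "increments": [
    [20, 25, 10, 0, 0, 0],
    [45, 55, 20, 0, 0, 0],
    [65, 85, 35, 0, 0, 0],
    [85, 110, 45, 0, 0, 0],
    [100, 122, 50, 0, 0, 0]
  ]
}}

```text
time_s: 2.45
tcp_pos: [551.4, 141.4, 352.5]
tool_rot: [[0.0, -1.0, 0.001], [-1.0, -0.0, 0.001], [-0.001, -0.001, -1.0]]
ft_force: [-0.3, 0.2, 1.0]
width: 85.1
```

Emit:
{"op": "move_arm", "data": {
  "increments": [
    [0, 0, 0, 0, 0, 0],
    [0, 0, 0, 0, 0, 0]
  ]
}}

```text
time_s: 2.62
tcp_pos: [550.3, 138.6, 350.7]
tool_rot: [[-0.001, -1.0, -0.001], [-1.0, 0.001, -0.0], [0.0, 0.001, -1.0]]
ft_force: [-0.7, -0.5, -0.5]
width: 85.4
```

```bash
python3 - <<'E'
from h import *
import pickle
c=arm.get_calibration('wrist'); im=arm.capture('wrist'); pickle.dump(c,open('w2.pkl','wb'))
cv2.imwrite('pics/w2.png',im[:,:,::-1]); s=arm.read_state(); print(s['time_s'],s['tcp_pos'])
crop('pics/w2.png',180,0,480,200,2.66,'pics/w2a.png')
E
```

```text
2.6667 [549.81357296 137.92732181 350.66528652]
```

View pics/w2.png

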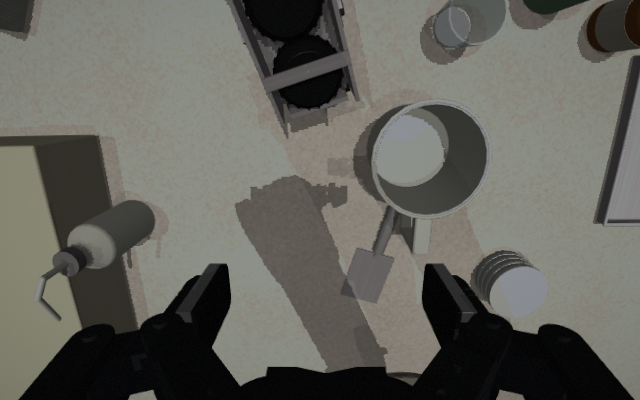

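```bash
python3 - <<'E'
from h import *
crop('pics/w2.png',220,0,380,145,5,'pics/w2a.png')
E
```

```text
(no output)
```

View pics/w2a.png

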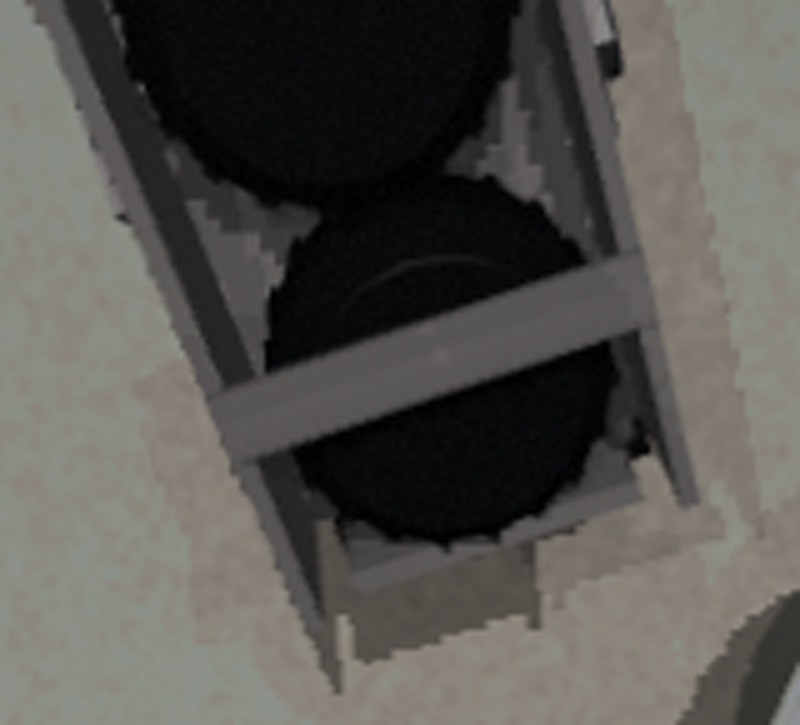

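```bash
python3 - <<'E'
from h import *
import pickle
np.set_printoptions(precision=1,suppress=True)
c=pickle.load(open('w2.pkl','rb'))
w=lambda p:(np.array(p)/5+[220,0])
for z in (227,195): print('tips',z,onplane('wrist',w([[335,688],[688,505]]),z,c))
print('gate',onplane('wrist',w([[355,585],[640,495]]),211,c))
print('cap1 L/R/front', onplane('wrist',w([[270,350],[612,350],[455,545]]),231,c))
print('wall outer edge upper L (45,30?), crossbar', onplane('wrist',w([[215,405],[640,255]]),240,c),onplane('wrist',w([[245,460],[655,320]]),240,c))
# scene check of hypothesised model
yaw=np.radians(17.5); R=np.array([[np.cos(yaw),-np.sin(yaw),0],[np.sin(yaw),np.cos(yaw),0],[0,0,1]])
def chk(o):
    P=np.array([[-15.8,31,227.4],[-15.8,-31,227.4],[208.9,31,337],[208.9,-31,337],[-7,35,113],[-7,-35,113],[72,58,0],[238,58,0],[238,-58,0],[72,-58,0],[0,-29,195]])@R.T+o
    for n,src,cc in [('top','pics/top0.png',None),('wrist','pics/w2.png',c),('scene','pics/scene0.png',None)]:
        im=cv2.imread(src); im=cv2.convertScaleAbs(im,alpha=1.6); q=proj(n,P,cc)
        x0,y0=q.min(0)-12;x1,y1=q.max(0)+12; x0,y0=int(max(x0,0)),int(max(y0,0)); x1,y1=int(min(x1,640)),int(min(y1,400))
        k=min(780/(x1-x0),580/(y1-y0)); v=cv2.resize(im[y0:y1,x0:x1],None,fx=k,fy=k,interpolation=cv2.INTER_CUBIC)
        for i,p in enumerate(q):
            p=(p-[x0,y0]+.5)*k; cv2.circle(v,(int(p[0]),int(p[1])),4,(0,0,255),-1); cv2.putText(v,str(i),(int(p[0])+5,int(p[1])),0,.5,(255,0,0),1)
        cv2.imwrite(f'pics/chk_{n}.png',v)
chk(np.array([632,144,0.]))
E
```

```text
tips 227 [[596.5 169.7 227. ]
 [624.1 115.  227. ]]
tips 195 [[592.9 173.4 195. ]
 [623.8 112.1 195. ]]
gate [[611.4 167.7 211. ]
 [625.5 121.3 211. ]]
cap1 L/R/front [[646.2 177.2 231. ]
 [646.1 127.1 231. ]
 [618.3 150.4 231. ]]
wall outer edge upper L (45,30?), crossbar [[638.2 184.  240. ]
 [657.9 123.7 240. ]] [[630.6 180.1 240. ]
 [649.4 121.5 240. ]]
```

View pics/chk_top.png

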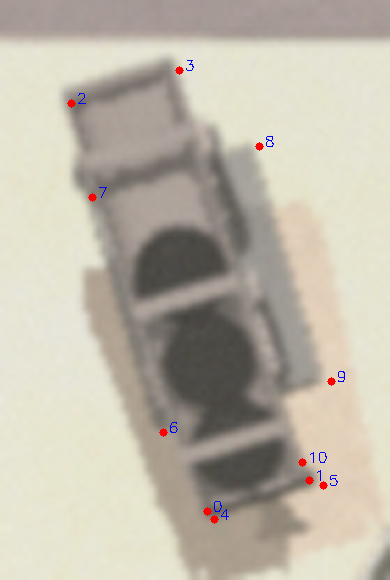

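View pics/chk_scene.png

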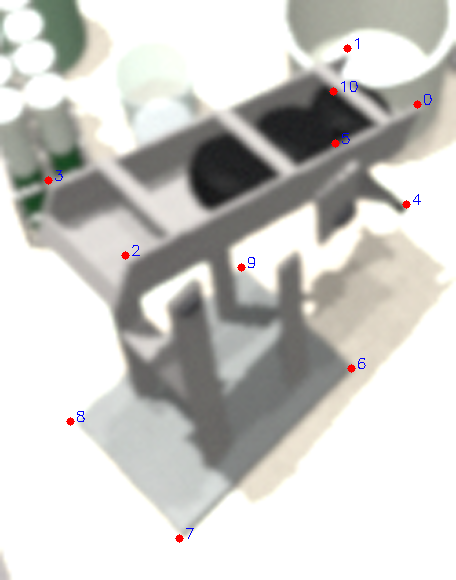

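View pics/chk_wrist.png

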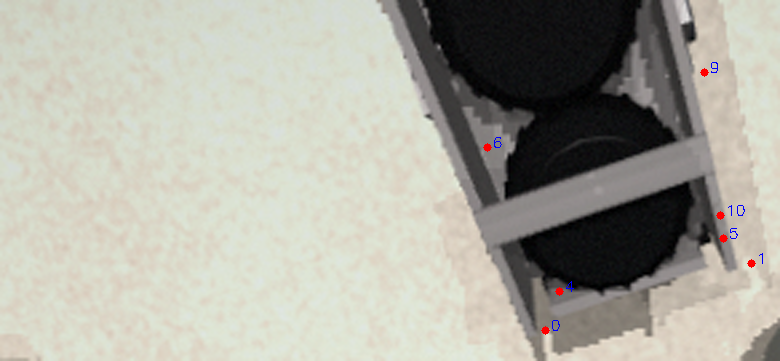

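Emit:
{"op": "move_arm", "data": {
  "increments": [
    [-18, -24, -25, 0, 0, 0],
    [-40, -55, -55, 0, 0, 0],
    [-62, -85, -85, 0, 0, 0],
    [-80, -110, -115, 0, 0, 0],
    [-90, -121, -140, 0, 0, 0]
  ]
}}

```text
time_s: 3.08
tcp_pos: [458.5, 15.2, 211.9]
tool_rot: [[-0.004, -1.0, 0.002], [-1.0, 0.004, -0.001], [0.001, -0.002, -1.0]]
ft_force: [2.1, -0.5, -0.4]
width: 85.3
```

Emit:
{"op": "move_arm", "data": {
  "increments": [
    [0, 0, -10, 0, 0, 0],
    [0, 0, -20, 0, 0, 0],
    [0, 0, -30, 0, 0, 0],
    [0, 0, -40, 0, 0, 0],
    [0, 0, -50, 0, 0, 0]
  ]
}}

```text
time_s: 3.5
tcp_pos: [461.1, 19.2, 161.9]
tool_rot: [[-0.0, -1.0, 0.001], [-1.0, 0.0, 0.0], [-0.0, -0.001, -1.0]]
ft_force: [0.5, -0.7, -0.6]
width: 85.6
```

```bash
python3 - <<'E'
from h import *
im=arm.capture('wrist')
cv2.imwrite('pics/w3.png',im[:,:,::-1]); s=arm.read_state(); print(s['time_s'],s['tcp_pos'],s['ft_force'])
E
```

```text
3.55 [460.13519338  19.12934535 160.13104995] [-1.19089176 -0.748093   -2.30265521]
```

View pics/w3.png

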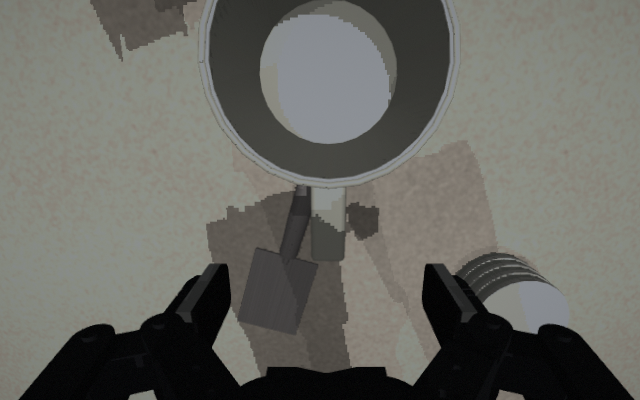

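The handle bar (columns 312–346, centre about 328) is centred between the pads (228 and 425). I'll go down on it.

Emit:
{"op": "move_arm", "data": {
  "increments": [
    [0, 0, -18, 0, 0, 0],
    [0, 0, -36, 0, 0, 0],
    [0, 0, -54, 0, 0, 0],
    [0, 0, -70, 0, 0, 0],
    [0, 0, -80, 0, 0, 0]
  ]
}}

```text
time_s: 3.97
tcp_pos: [460.2, 19.2, 80.8]
tool_rot: [[0.0, -1.0, -0.001], [-1.0, -0.0, 0.0], [-0.0, 0.001, -1.0]]
ft_force: [0.6, 0.0, 0.3]
width: 85.5
```

Emit:
{"op": "move_arm", "data": {
  "increments": [
    [0, 0, 0, 0, 0, 0],
    [0, 0, 0, 0, 0, 0]
  ]
}}

```text
time_s: 4.13
tcp_pos: [460.6, 19.2, 82.3]
tool_rot: [[-0.0, -1.0, -0.001], [-1.0, 0.0, 0.0], [-0.0, 0.001, -1.0]]
ft_force: [0.7, 0.5, -1.1]
width: 85.7
```

Emit:
{"op": "move_arm", "data": {
  "increments": [
    [0, 0, 0, 0, 0, 0],
    [0, 0, 0, 0, 0, 0],
    [0, 0, 0, 0, 0, 0],
    [0, 0, 0, 0, 0, 0],
    [0, 0, 0, 0, 0, 0]
  ],
  "hand": 0,
  "grip_force": 90
}}

```text
time_s: 4.55
tcp_pos: [460.6, 18.7, 82.6]
tool_rot: [[-0.001, -1.0, 0.001], [-1.0, 0.001, -0.0], [0.0, -0.001, -1.0]]
ft_force: [0.1, 0.1, 0.0]
width: 25.5
```

Emit:
{"op": "move_arm", "data": {
  "increments": [
    [0, 0, 0, 0, 0, 0],
    [0, 0, 0, 0, 0, 0],
    [0, 0, 0, 0, 0, 0],
    [0, 0, 0, 0, 0, 0],
    [0, 0, 0, 0, 0, 0]
  ]
}}

```text
time_s: 4.97
tcp_pos: [460.6, 18.7, 82.8]
tool_rot: [[-0.001, -1.0, 0.0], [-1.0, 0.001, -0.0], [0.0, -0.0, -1.0]]
ft_force: [-3.1, -0.8, 9.2]
width: 20.6
```

```bash
python3 - <<'E'
from h import *
im=arm.capture('wrist')
cv2.imwrite('pics/w4.png',im[:,:,::-1]); s=arm.read_state(); print(s['time_s'],s['tcp_pos'],s['ft_force'],s['width'])
E
```

```text
5.0167 [460.61558531  18.67229854  82.7618467 ] [-3.53512954 -0.77677167 11.03881103] 20.170915360317522
```

View pics/w4.png

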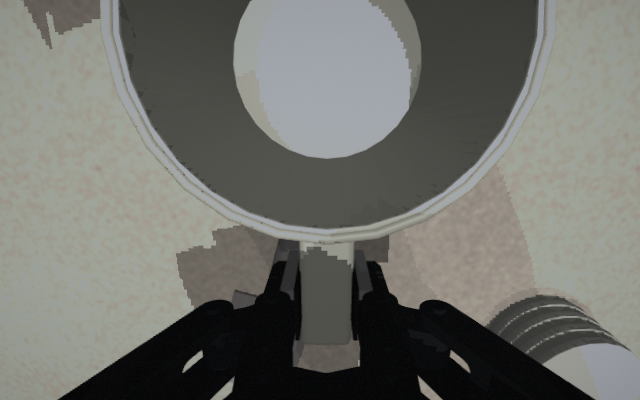

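Emit:
{"op": "move_arm", "data": {
  "increments": [
    [0, 0, 4, 0, 0, 0],
    [0, 0, 12, 0, 0, 0],
    [0, 0, 22, 0, 0, 0],
    [0, 0, 33, 0, 0, 0],
    [0, 0, 40, 0, 0, 0]
  ]
}}

```text
time_s: 5.43
tcp_pos: [460.9, 18.9, 124.1]
tool_rot: [[-0.001, -1.0, 0.001], [-1.0, 0.001, 0.0], [-0.0, -0.001, -1.0]]
ft_force: [0.5, 0.1, -1.3]
width: 20.4
```

Emit:
{"op": "move_arm", "data": {
  "increments": [
    [0, 0, 0, 0, 0, 0],
    [0, 0, 0, 0, 0, 0]
  ]
}}

```text
time_s: 5.6
tcp_pos: [460.8, 18.7, 122.9]
tool_rot: [[-0.001, -1.0, 0.001], [-1.0, 0.001, -0.0], [0.0, -0.001, -1.0]]
ft_force: [-0.5, -0.0, -1.9]
width: 20.6
```

```bash
python3 - <<'E'
from h import *
for n in ('wrist','scene'):
    im=arm.capture(n); cv2.imwrite(f'pics/{n}5.png',im[:,:,::-1])
crop('pics/scene5.png',190,140,410,350,2.8,'pics/scene5a.png')
s=arm.read_state(); print(s['time_s'],s['tcp_pos'],s['ft_force'],s['width'])
E
```

```text
5.7 [460.25828626  18.68041589 122.07920372] [-0.25717724  0.61765204 -1.89030671] 20.70969810004749
```

View pics/wrist5.png

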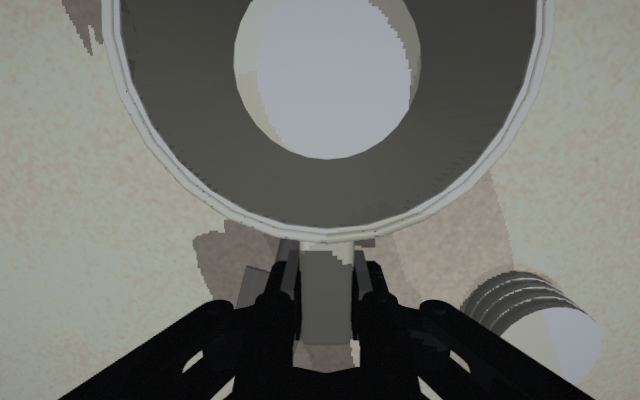

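View pics/scene5a.png

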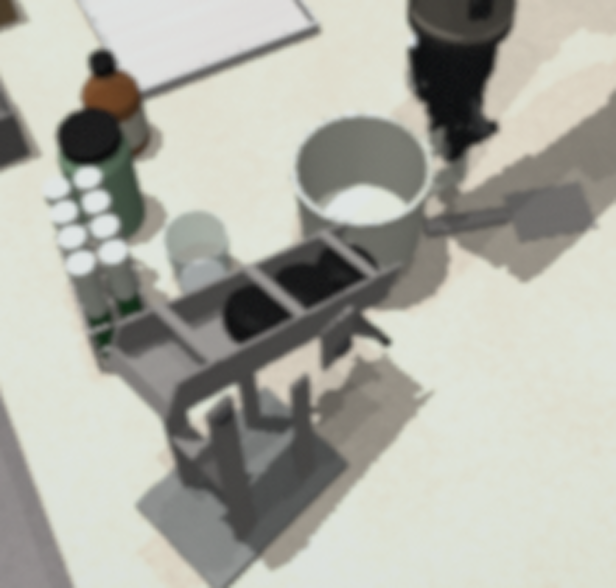

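Emit:
{"op": "move_arm", "data": {
  "increments": [
    [-4, 9, 0, 0, 0, 2.5],
    [-10, 24, 0, 0, 0, 6.5],
    [-16, 41, 0, 0, 0, 11],
    [-22, 56, 0, 0, 0, 15],
    [-26, 65, 0, 0, 0, 17.5]
  ]
}}

```text
time_s: 6.12
tcp_pos: [433.4, 85.8, 122.0]
tool_rot: [[0.307, -0.952, -0.001], [-0.952, -0.307, 0.0], [-0.001, 0.001, -1.0]]
ft_force: [-0.4, 0.7, -2.3]
width: 20.3
```

Emit:
{"op": "move_arm", "data": {
  "increments": [
    [0, 0, 0, 0, 0, 0],
    [0, 0, 0, 0, 0, 0],
    [0, 0, 0, 0, 0, 0]
  ]
}}

```text
time_s: 6.37
tcp_pos: [434.5, 83.3, 122.1]
tool_rot: [[0.299, -0.954, -0.0], [-0.954, -0.299, -0.0], [0.0, 0.0, -1.0]]
ft_force: [0.5, -1.2, -1.5]
width: 20.2
```

```bash
python3 - <<'E'
from h import *
for n in ('wrist','scene','top'):
    im=arm.capture(n); cv2.imwrite(f'pics/{n}6.png',im[:,:,::-1])
crop('pics/scene6.png',190,140,410,350,2.8,'pics/scene6a.png')
crop('pics/top6.png',230,105,390,225,5,'pics/top6a.png')
s=arm.read_state(); print(s['time_s'],s['tcp_pos'],s['tool_rot'],s['ft_force'],s['width'])
E
```

```text
6.5167 [434.59405667  83.17710979 122.17930385] [[ 2.98593969e-01 -9.54380232e-01 -1.16256077e-04]
 [-9.54380237e-01 -2.98593958e-01 -1.06831203e-04]
 [ 6.72442261e-05  1.42851656e-04 -9.99999988e-01]] [ 0.40988422  0.76781696 -2.33803941] 20.324852782398285
```

View pics/scene6a.png

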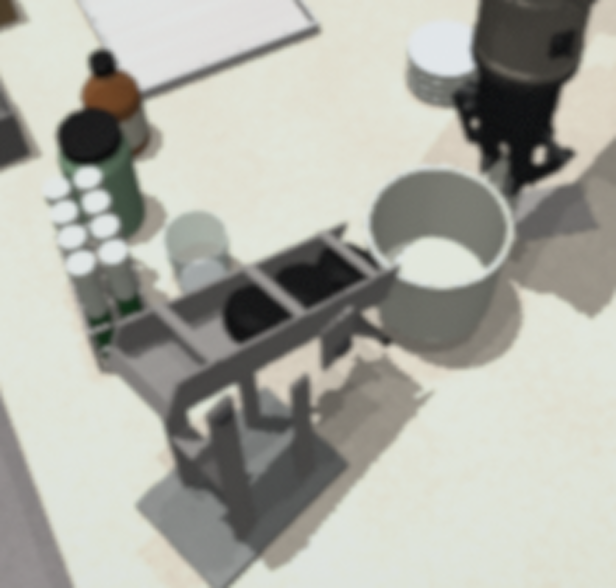

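View pics/top6a.png

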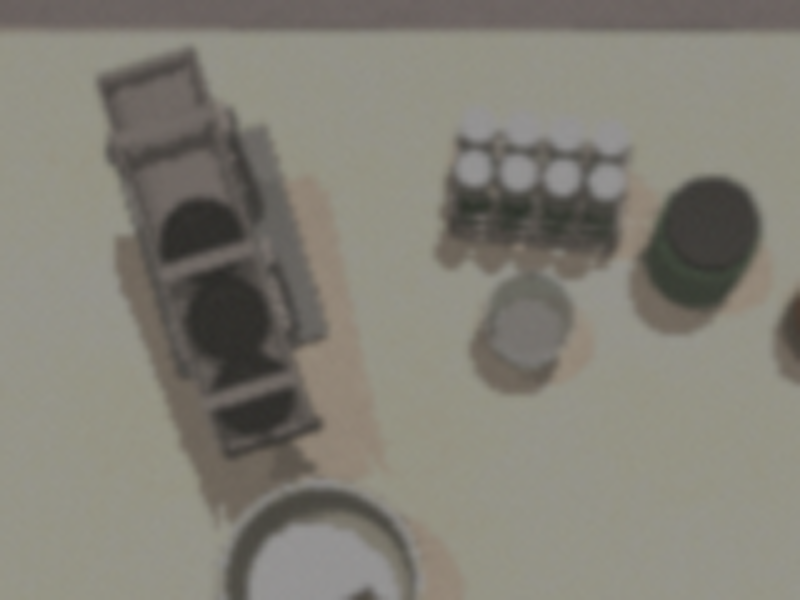

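View pics/wrist6.png

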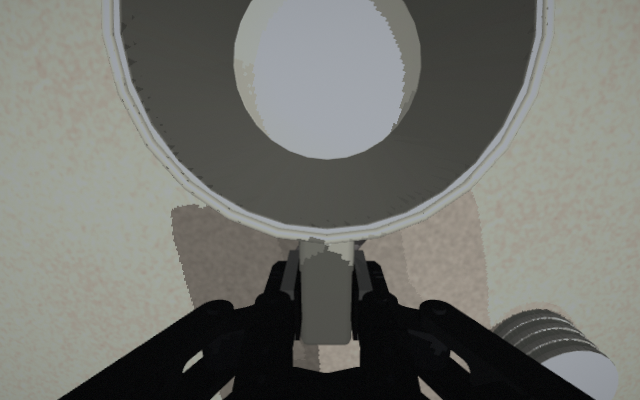

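```bash
python3 - <<'E'
from h import *
a=lambda p:(np.array(p)/5+[230,105])
P=onplane('top',a([[226,575],[418,575],[322,480]]),154); print(P)
o=np.array([631.8,146.2]);y=np.radians(17.5);R=np.array([[np.cos(y),np.sin(y)],[-np.sin(y),np.cos(y)]])
print((P[:,:2]-o)@R.T)
s=arm.read_state(); t=s['tcp_pos'][:2]; ax=-s['tool_rot'][:2,1]; print((t+96.5*ax-o)@R.T)
E
```

```text
[[531.67991019 173.10972488 154.        ]
 [532.51501119  44.09507762 154.        ]
 [596.12425607 109.21416933 154.        ]]
[[ -87.39431642   55.77095241]
 [-125.3933191   -67.52362329]
 [ -45.1464155   -24.54611055]]
[-110.53023693   -1.0186356 ]
```

Emit:
{"op": "move_arm", "data": {
  "increments": [
    [6, 2, 0, 0, 0, 0],
    [13, 4, 0, 0, 0, 0],
    [21, 6.5, 0, 0, 0, 0],
    [28, 9, 0, 0, 0, 0],
    [32, 10, 0, 0, 0, 0]
  ]
}}

```text
time_s: 6.93
tcp_pos: [467.8, 94.4, 122.3]
tool_rot: [[0.3, -0.954, 0.0], [-0.954, -0.3, 0.001], [-0.001, -0.001, -1.0]]
ft_force: [-0.1, -1.4, -1.7]
width: 20.6
```

Emit:
{"op": "move_arm", "data": {
  "increments": [
    [7, 2, 0, 0, 0, 0],
    [15, 5, 0, 0, 0, 0],
    [24, 7.5, 0, 0, 0, 0],
    [31, 10, 0, 0, 0, 0],
    [36, 11.5, 0, 0, 0, 0]
  ]
}}

```text
time_s: 7.35
tcp_pos: [502.8, 105.5, 121.9]
tool_rot: [[0.3, -0.954, -0.001], [-0.954, -0.3, -0.0], [-0.0, 0.001, -1.0]]
ft_force: [-5.7, -1.4, -4.0]
width: 20.5
```

Emit:
{"op": "move_arm", "data": {
  "increments": [
    [0, 0, 0, 0, 0, 0],
    [0, 0, 0, 0, 0, 0]
  ]
}}

```text
time_s: 7.52
tcp_pos: [502.2, 105.3, 122.0]
tool_rot: [[0.3, -0.954, -0.001], [-0.954, -0.3, -0.0], [-0.0, 0.001, -1.0]]
ft_force: [-6.0, -1.1, -3.1]
width: 20.5
```

```bash
python3 - <<'E'
from h import *
for n in ('wrist','scene'):
    im=arm.capture(n); cv2.imwrite(f'pics/{n}7.png',im[:,:,::-1])
crop('pics/scene7.png',190,140,410,350,2.8,'pics/scene7a.png')
s=arm.read_state(); print(s['time_s'],s['tcp_pos'],s['ft_force'],s['width'])
E
```

```text
7.6167 [501.86125581 105.13441987 122.06172358] [-6.08072573 -0.97047803 -4.1128628 ] 20.681481337907353
```

View pics/scene7a.png

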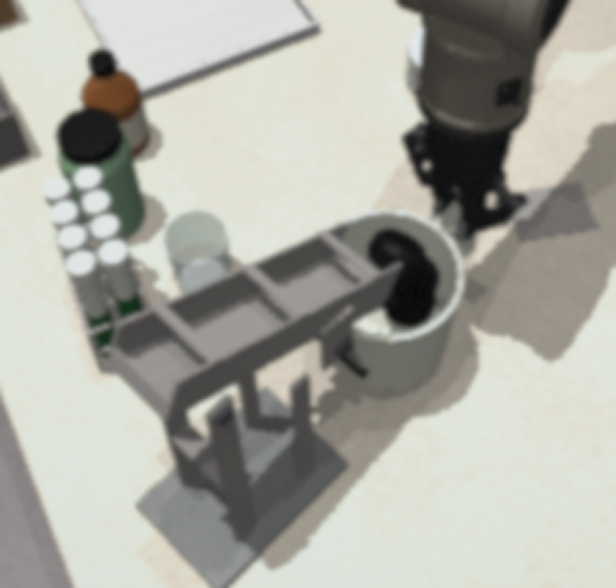

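View pics/wrist7.png

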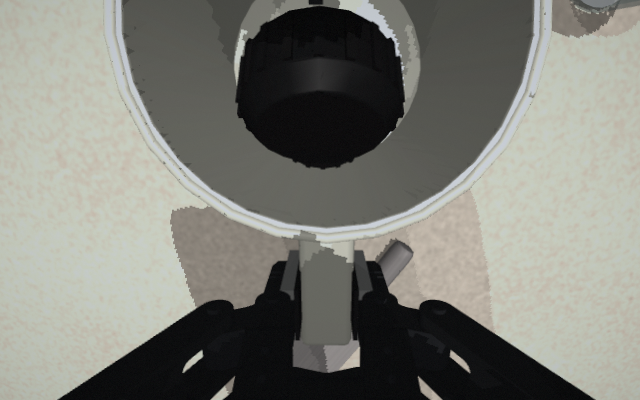

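The chute is empty and the caps are in the jug's mouth, still in motion. I'll let them settle.

Emit:
{"op": "move_arm", "data": {
  "increments": [
    [0, 0, 0, 0, 0, 0],
    [0, 0, 0, 0, 0, 0],
    [0, 0, 0, 0, 0, 0],
    [0, 0, 0, 0, 0, 0],
    [0, 0, 0, 0, 0, 0]
  ]
}}

```text
time_s: 8.03
tcp_pos: [501.8, 105.0, 122.2]
tool_rot: [[0.3, -0.954, -0.001], [-0.954, -0.3, -0.0], [0.0, 0.001, -1.0]]
ft_force: [-5.4, -1.3, -3.5]
width: 20.0
```

```bash
python3 - <<'E'
from h import *
for n in ('wrist','scene'):
    im=arm.capture(n); cv2.imwrite(f'pics/{n}8.png',im[:,:,::-1])
crop('pics/scene8.png',190,140,410,350,2.8,'pics/scene8a.png')
s=arm.read_state(); print(s['time_s'],s['tcp_pos'],s['ft_force'],s['width'])
E
```

```text
8.1333 [501.8137696  105.07213244 122.17561805] [-5.22400532 -0.35091045 -2.96942512] 20.3448423666047
```

View pics/scene8a.png

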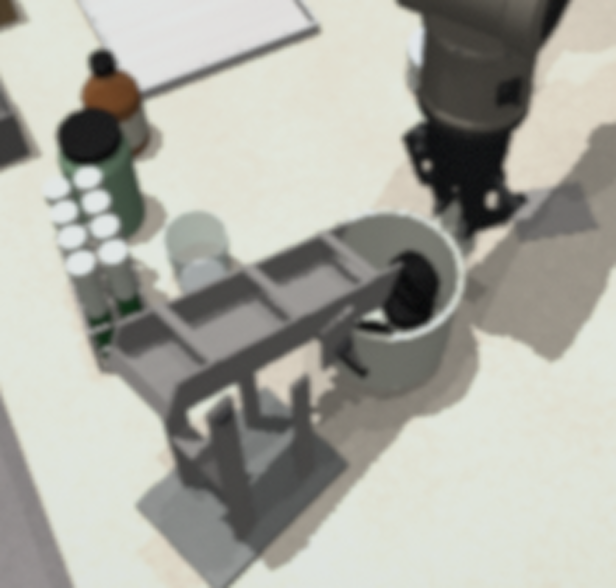

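View pics/wrist8.png

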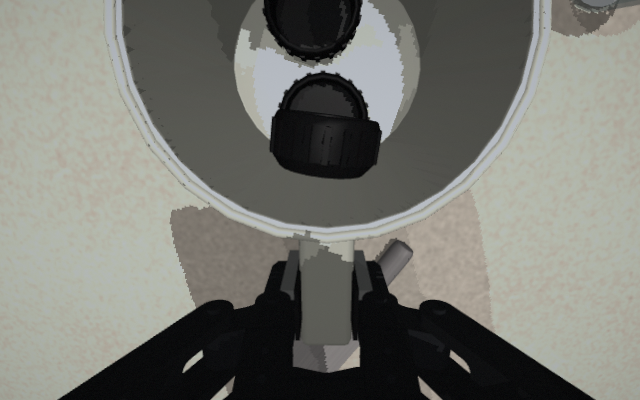

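Three caps are in the jug: two flat, at about (313,15) and (325,95), and one on edge against the wall at (325,140). Next I'll back off, lift and carry.

Emit:
{"op": "move_arm", "data": {
  "increments": [
    [-5, -1.5, 0, 0, 0, 0],
    [-13, -4, 0, 0, 0, 0],
    [-22, -7, 0, 0, 0, 0],
    [-31, -10, 0, 0, 0, 0],
    [-40, -12.5, 0, 0, 0, 0]
  ]
}}

```text
time_s: 8.55
tcp_pos: [461.7, 92.5, 122.5]
tool_rot: [[0.3, -0.954, 0.001], [-0.954, -0.3, 0.0], [0.0, -0.001, -1.0]]
ft_force: [-0.1, 0.5, -2.6]
width: 20.1
```

Emit:
{"op": "move_arm", "data": {
  "increments": [
    [-8, -4, 2, 0, 0, 0],
    [-15, -9, 7, 0, 0, 0],
    [-21, -16, 15, 0, 0, 0],
    [-25, -26, 25, 0, 0, -1],
    [-27, -40, 32, 0, 0, -2.5]
  ]
}}

```text
time_s: 8.97
tcp_pos: [434.9, 52.9, 155.5]
tool_rot: [[0.259, -0.966, 0.001], [-0.966, -0.259, 0.0], [-0.0, -0.001, -1.0]]
ft_force: [0.5, -0.1, -2.0]
width: 20.2
```

```bash
python3 - <<'E'
from h import *
for n in ('wrist','scene'):
    im=arm.capture(n); cv2.imwrite(f'pics/{n}9.png',im[:,:,::-1])
crop('pics/scene9.png',190,140,410,350,2.8,'pics/scene9a.png')
s=arm.read_state(); print(s['time_s'],s['tcp_pos'],s['ft_force'],s['width'])
E
```

```text
9.0667 [435.56895885  50.80135201 155.67096094] [ 0.38386351 -0.60483318 -3.20108325] 20.212072264237303
```

View pics/scene9a.png

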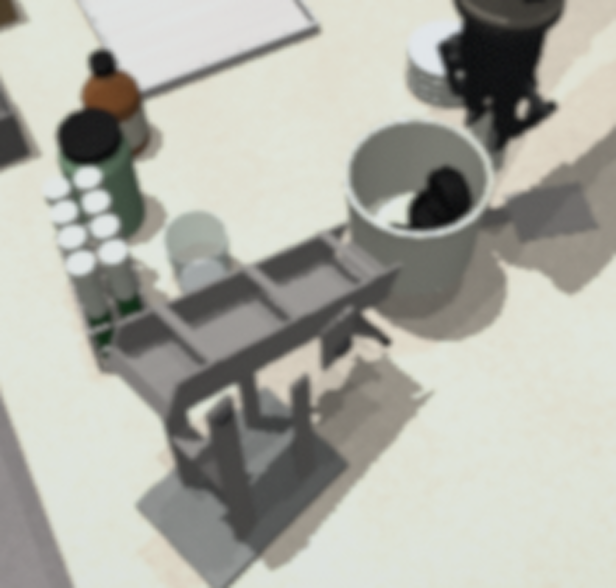

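View pics/wrist9.png

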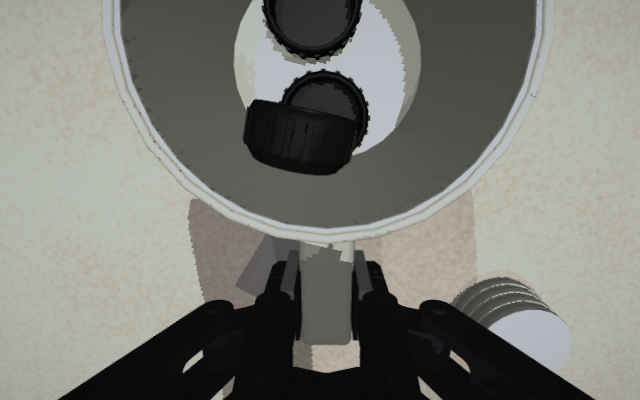

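The lever is back at rest and all the caps are in the jug. Carrying it to the tray.

Emit:
{"op": "move_arm", "data": {
  "increments": [
    [1, -12, 0, 0, 0, -0.5],
    [3, -30, 0, 0, 0, -1],
    [5, -52, 0, 0, 0, -2],
    [7, -76, 0, 0, 0, -3],
    [9, -100, 0, 0, 0, -4]
  ]
}}

```text
time_s: 9.48
tcp_pos: [444.3, -48.4, 154.2]
tool_rot: [[0.19, -0.982, 0.0], [-0.982, -0.19, 0.0], [-0.0, -0.0, -1.0]]
ft_force: [0.8, 0.3, -1.8]
width: 20.7
```

Emit:
{"op": "move_arm", "data": {
  "increments": [
    [2, -25, 0, 0, 0, -1],
    [4, -50, 0, 0, 0, -2],
    [6, -75, 0, 0, 0, -2.5],
    [8, -100, 0, 0, 0, -3.5],
    [10, -125, 0, 0, 0, -4]
  ]
}}

```text
time_s: 9.9
tcp_pos: [454.2, -173.7, 154.1]
tool_rot: [[0.121, -0.993, -0.0], [-0.993, -0.121, 0.0], [-0.0, -0.0, -1.0]]
ft_force: [-0.4, 0.5, -2.8]
width: 20.4
```

Emit:
{"op": "move_arm", "data": {
  "increments": [
    [2, -25, 0, 0, 0, -1],
    [4, -50, 0, 0, 0, -2],
    [6, -75, 0, 0, 0, -2.5],
    [8, -100, 0, 0, 0, -3],
    [10, -125, 0, 0, 0, -4]
  ]
}}

```text
time_s: 10.32
tcp_pos: [464.1, -298.7, 154.0]
tool_rot: [[0.052, -0.999, -0.0], [-0.999, -0.052, 0.0], [-0.0, 0.0, -1.0]]
ft_force: [0.4, 0.6, -2.0]
width: 20.3
```

Emit:
{"op": "move_arm", "data": {
  "increments": [
    [2, -25, 0, 0, 0, -1],
    [3, -48, 0, 0, 0, -1.5],
    [4, -70, 0, 0, 0, -2],
    [5, -89, 0, 0, 0, -2.5],
    [6, -103, 0, 0, 0, -3]
  ]
}}

```text
time_s: 10.73
tcp_pos: [469.7, -402.3, 153.8]
tool_rot: [[-0.002, -1.0, -0.0], [-1.0, 0.002, -0.0], [0.0, 0.0, -1.0]]
ft_force: [-0.9, 0.7, -2.0]
width: 20.5
```

Emit:
{"op": "move_arm", "data": {
  "increments": [
    [0, 0, -8, 0, 0, 0],
    [0, 0, -20, 0, 0, 0],
    [0, 0, -30, 0, 0, 0],
    [0, 0, -35, 0, 0, 0]
  ]
}}

```text
time_s: 11.07
tcp_pos: [469.8, -398.6, 117.1]
tool_rot: [[0.001, -1.0, -0.002], [-1.0, -0.001, 0.002], [-0.002, 0.002, -1.0]]
ft_force: [0.1, 0.0, -2.8]
width: 20.4
```

```bash
python3 - <<'E'
from h import *
for n in ('wrist','scene','top'):
    im=arm.capture(n); cv2.imwrite(f'pics/{n}10.png',im[:,:,::-1])
crop('pics/scene10.png',190,50,390,200,3.5,'pics/scene10a.png')
crop('pics/top10.png',350,150,490,270,5,'pics/top10a.png')
s=arm.read_state(); print(s['time_s'],s['tcp_pos'],s['tool_rot'],s['ft_force'],s['width'])
E
```

```text
11.2167 [ 470.35531711 -399.32133893  118.62976114] [[ 4.00850295e-04 -9.99999519e-01 -8.94919427e-04]
 [-9.99999425e-01 -4.01739941e-04  9.94149460e-04]
 [-9.94508507e-04  8.94520408e-04 -9.99999105e-01]] [ 1.3407401   0.76386568 -1.55346651] 20.724886156696634
```

View pics/scene10a.png

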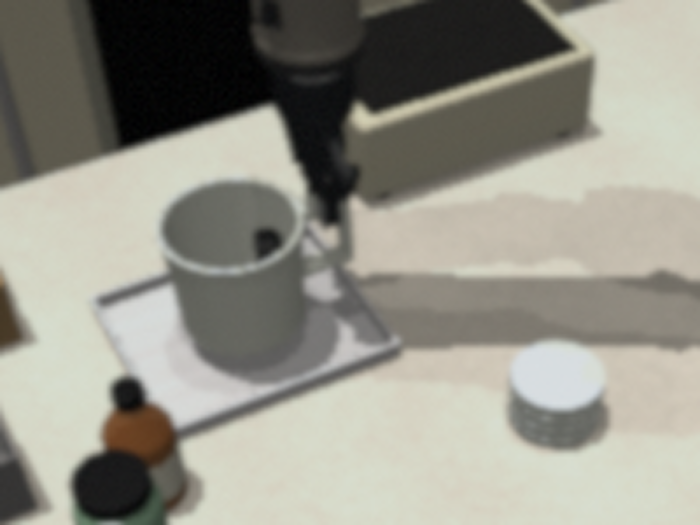

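View pics/top10a.png

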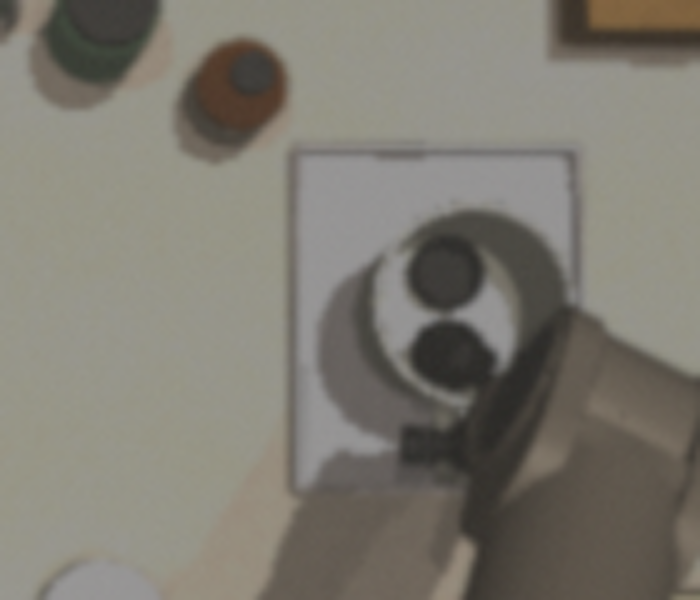

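View pics/wrist10.png

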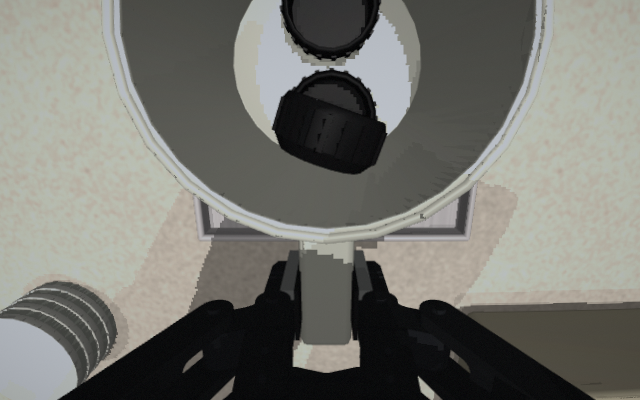

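Emit:
{"op": "move_arm", "data": {
  "increments": [
    [0, 0, -8, 0, 0, 0],
    [0, 0, -17, 0, 0, 0],
    [0, 0, -24, 0, 0, 0],
    [0, 0, -29, 0, 0, 0],
    [0, 0, -31, 0, 0, 0]
  ]
}}

```text
time_s: 11.63
tcp_pos: [470.0, -399.9, 87.0]
tool_rot: [[-0.001, -1.0, -0.001], [-1.0, 0.001, 0.001], [-0.001, 0.001, -1.0]]
ft_force: [-0.3, -0.4, -2.7]
width: 20.5
```

Emit:
{"op": "move_arm", "data": {
  "increments": [
    [0, 0, -1, 0, 0, 0],
    [0, 0, -2, 0, 0, 0],
    [0, 0, -2, 0, 0, 0]
  ]
}}

```text
time_s: 11.88
tcp_pos: [470.6, -400.3, 86.4]
tool_rot: [[-0.001, -1.0, 0.0], [-1.0, 0.001, -0.0], [0.0, -0.0, -1.0]]
ft_force: [0.7, -0.2, -1.7]
width: 20.6
```

Emit:
{"op": "move_arm", "data": {
  "increments": [
    [0, 0, -1, 0, 0, 0],
    [0, 0, -1, 0, 0, 0],
    [0, 0, -1, 0, 0, 0]
  ]
}}

```text
time_s: 12.13
tcp_pos: [470.7, -400.5, 85.9]
tool_rot: [[-0.001, -1.0, 0.001], [-1.0, 0.001, -0.001], [0.001, -0.001, -1.0]]
ft_force: [-2.2, 1.0, 6.3]
width: 20.1
```

Emit:
{"op": "move_arm", "data": {
  "increments": [
    [0, 0, 0, 0, 0, 0],
    [0, 0, 0, 0, 0, 0],
    [0, 0, 0, 0, 0, 0],
    [0, 0, 0, 0, 0, 0],
    [0, 0, 0, 0, 0, 0]
  ],
  "hand": 0.9
}}

```text
time_s: 12.55
tcp_pos: [470.5, -400.2, 85.2]
tool_rot: [[-0.001, -1.0, 0.0], [-1.0, 0.001, 0.0], [-0.0, -0.0, -1.0]]
ft_force: [1.2, 0.1, 0.5]
width: 76.6
```

Emit:
{"op": "move_arm", "data": {
  "increments": [
    [0, 0, 0, 0, 0, 0],
    [0, 0, 0, 0, 0, 0],
    [0, 0, 0, 0, 0, 0],
    [0, 0, 0, 0, 0, 0]
  ]
}}

```text
time_s: 12.88
tcp_pos: [470.4, -400.2, 85.3]
tool_rot: [[-0.001, -1.0, 0.0], [-1.0, 0.001, 0.0], [-0.0, -0.0, -1.0]]
ft_force: [0.2, -0.7, 0.3]
width: 77.1
```

```bash
python3 - <<'E'
from h import *
im=arm.capture('wrist'); cv2.imwrite('pics/wrist11.png',im[:,:,::-1])
s=arm.read_state(); print(s['time_s'],s['tcp_pos'],s['ft_force'],s['width'])
E
```

```text
12.9333 [ 470.44297392 -400.20227284   85.27210408] [-0.59176822 -0.38695476  0.2575539 ] 76.79725964902659
```

View pics/wrist11.png

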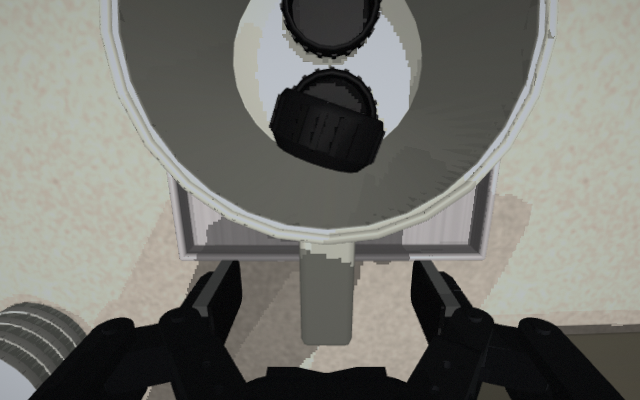

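The fingers are clear of the handle bar (columns 300–354, pads at 240 and 412). I'll rise straight up, then draw back.

Emit:
{"op": "move_arm", "data": {
  "increments": [
    [0, 0, 15, 0, 0, 0],
    [0, 0, 35, 0, 0, 0],
    [0, 0, 60, 0, 0, 0],
    [0, 0, 85, 0, 0, 0],
    [0, 0, 110, 0, 0, 0]
  ]
}}

```text
time_s: 13.35
tcp_pos: [470.3, -400.0, 196.4]
tool_rot: [[-0.001, -1.0, -0.0], [-1.0, 0.001, 0.0], [-0.0, 0.0, -1.0]]
ft_force: [-0.0, 0.6, 0.3]
width: 76.8
```

Emit:
{"op": "move_arm", "data": {
  "increments": [
    [0, 10, 25, 0, 0, 0],
    [0, 35, 50, 0, 0, 0],
    [0, 65, 70, 0, 0, 0],
    [0, 95, 90, 0, 0, 0],
    [0, 115, 100, 0, 0, 0]
  ]
}}

```text
time_s: 13.77
tcp_pos: [471.1, -282.8, 297.9]
tool_rot: [[0.001, -1.0, 0.002], [-1.0, -0.001, -0.001], [0.001, -0.002, -1.0]]
ft_force: [0.9, -0.1, 0.2]
width: 76.9
```

Emit:
{"op": "move_arm", "data": {
  "increments": [
    [0, 25, 0, 0, 0, 0],
    [0, 55, 0, 0, 0, 0],
    [0, 85, 0, 0, 0, 0],
    [0, 105, 0, 0, 0, 0],
    [0, 115, 0, 0, 0, 0]
  ]
}}

```text
time_s: 14.18
tcp_pos: [470.5, -167.4, 295.6]
tool_rot: [[0.002, -1.0, 0.001], [-1.0, -0.002, -0.0], [0.0, -0.001, -1.0]]
ft_force: [0.0, 0.0, 0.3]
width: 76.9
```

Emit:
{"op": "move_arm", "data": {
  "increments": [
    [0, 0, 0, 0, 0, 0],
    [0, 0, 0, 0, 0, 0],
    [0, 0, 0, 0, 0, 0]
  ]
}}

```text
time_s: 14.43
tcp_pos: [470.4, -171.5, 295.2]
tool_rot: [[-0.002, -1.0, -0.0], [-1.0, 0.002, -0.0], [0.0, 0.0, -1.0]]
ft_force: [-0.1, 0.4, -0.5]
width: 76.9
```

```bash
python3 - <<'E'
from h import *
for n in ('scene','top'):
    im=arm.capture(n); cv2.imwrite(f'pics/{n}12.png',im[:,:,::-1])
crop('pics/scene12.png',190,50,390,200,3.5,'pics/scene12a.png')
crop('pics/top12.png',230,105,490,300,3,'pics/top12a.png')
s=arm.read_state(); print(s['time_s'],s['tcp_pos'],s['ft_force'],s['width'])
E
```

```text
14.5333 [ 470.32264074 -171.37914487  295.09297268] [ 0.38486956 -0.1728297   0.09097084] 76.72837033901145
```

View pics/scene12.png

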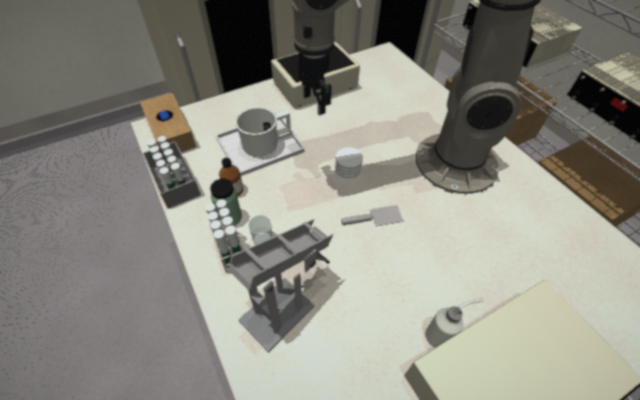

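View pics/scene12a.png

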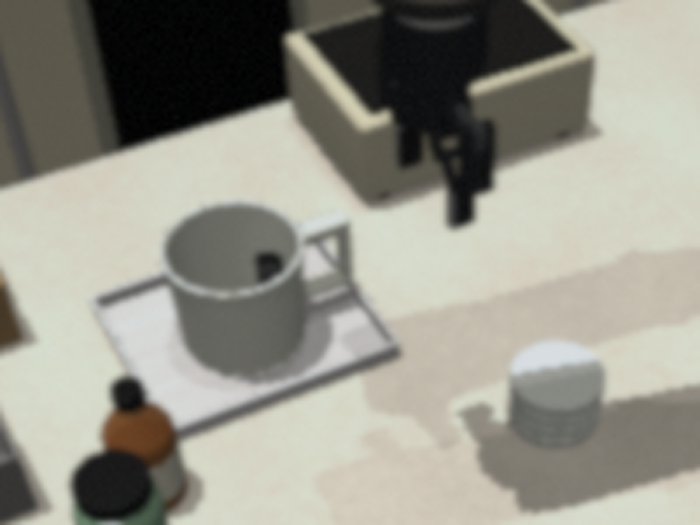

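View pics/top12a.png

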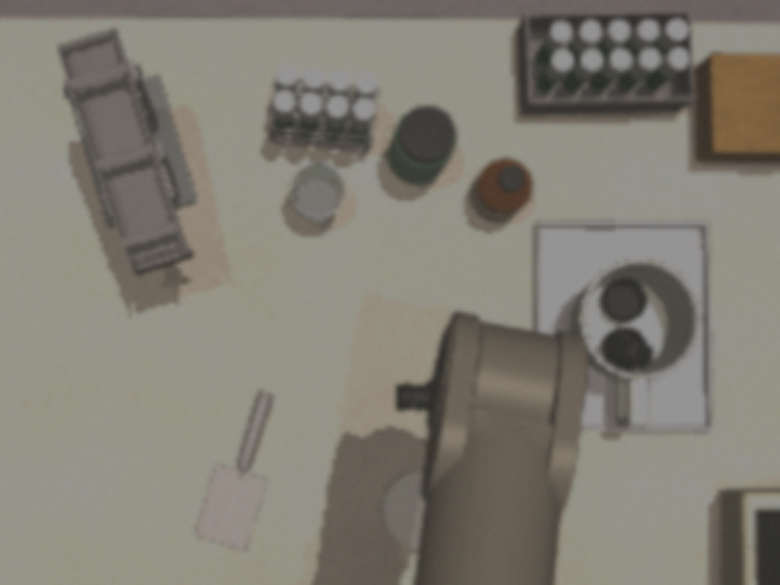

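```bash
python3 - <<'E'
from h import *
print(onplane('top',[[442.3,211]],118))
print(arm.sign_off())
E
```

```text
[[ 567.81628479 -397.43799621  118.        ]]
the job is handed in; nothing more can be done
None
```

I gripped the jug by its handle and lifted it about 40 mm. Then I pushed the lever back with its wall, and all three caps slid into the jug. I carried it to the tray, set it down, opened the fingers and drew the arm clear. I handed the job in at about 14.5 s, and the system gave no verdict.

**Last checks:**
- **Caps:** three are in the jug. Two lie flat and one stands on edge against the wall and on another cap. None is on the bench.
- **Jug:** it looks upright in the pictures, with its axis at about (568, -397) mm against a tray centre of about (566, -400) mm, well inside the limits.
- **Lever and bystanders:** the lever is back at rest, and none of the bystanders seems to have moved in the pictures.
- **Arm:** the wrist force was about zero, so it was touching nothing.

**Disagreement:** the wrist and top views differed by about 4 mm on the dispenser's sideways position. I used the middle value, and it did no harm.

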